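# Zero the tare and hold the hidden bolt head

## Robot

A 6-joint arm with a two-finger parallel gripper is mounted at the origin on a cart in front of the work surface, level with it; the furniture and walls round the work are solid. World frame = base frame: x ahead of the robot, y to its left, z up, the work surface at z = 0. Lengths are in m, angles in rad, forces in N, time in s.
With the tool pointing down it reaches from about 0.35 to 0.975 m from the base axis. Payload 4.9 kg.
Tool frame: the origin (TCP) lies between the finger pads, 19 mm behind the fingertips; this is the grasp point; z points along the fingers, y is the line along which they close (so a half turn about z gives the same grasp; the last joint's range is limited). The gripper opens to 85 mm and grips with 20 to 120 N. Pads are 22 mm wide; open, the fingers measure 114 mm over their backs; the gripper's body (76 mm by 85 mm) begins 54 mm behind the grasp point. The pads swing forward as they close: fully open they stand 13 mm farther back than shut.
Start: joints at [-1.33, 0.053, 1.613, -0, 1.476, -0.119], TCP at [0.22, -0.585, 0.25] pointing down, gripper open.
Joint ranges: [-3.01, 3.01], [-1.01, 2.22], [0.06, 2.58], [-1.02, 4.17], [0.09, 2.62], [-3.14, 3.14]. Speed limits (rad/s): [2.57, 2.57, 3.14, 3.14, 3.14, 3.14].

## Interface

Orientations are given as a unit quaternion [w, x, y, z].
In Python, from plant import manip gives the robot as it stands.
- The arm moves only by the shell command python3 shift.py 'ROWS'. ROWS is a JSON list of rows, 1 to 5 of them, each of 7 numbers: the opening from 0.0 (shut) to 1.0 (fully open), then dx, dy, dz in m, then a rotation vector rx, ry, rz in rad; each row shifts and turns the commanded pose from where the row before left it, along the tool's axes as they then stand; what a row does not reach is not made up. A row lasts 1/8 s, in which the tool goes at most 0.0625 m and 0.188 rad, less where a joint would pass 70% of its speed; a pose out of reach is approached as far as the arm can. The fingers move at their own pace and stop on an object; the grip force is fixed at half the most. Time passes only in rows, so rows that do not move let the fingers close. It prints the time, the measured TCP pose, the force, the opening and the grip force at its end.
- manip.state(): the state, without advancing time (a new reading comes with each control period).
- manip.grab_frame(name): name is "scene" or "top" or "wrist"; returns the picture (420x560x3 uint8, red, green, blue); there is no depth.
- manip.camera_params(name): a dict with "intrinsics" (3x3 intrinsics, pixels), "xyz" and "orientation" of the camera in the world. Camera axes: x right, y down, z forward; pixel columns grow to the right and rows downward; lengths in m; the calibration is good to about 2 mm. A picture is of the moment at which its call begins: read the wrist's pose just before it. camera_params takes no time and is no camera call; for the wrist camera it gives the pose at the moment of the call.
- manip.job_done(): hands the job in; it is judged then, once.
The state is a dict: "time": time; "joint_pos": joint angles; "joint_vel": joint speeds; "joint_efforts": joint torques, N m; "tool_pos": TCP position; "tool_rot": TCP orientation; "contact_force": force on the tool from outside, world axes, zero at the start; "ft_torque": the same for the moment, N m; "gripper_width": opening from 0.0 (shut) to 1.0 (fully open); "grasp_force": force on a finger pad.
Only numpy, scipy, OpenCV 4.12 (cv2) and the standard library are available. Lean on these libraries where they do the work, as an engineer would, in place of code of your own. Each camera call takes 0.05 s, during which the arm holds its last target. There are 200 camera calls.

## Task

Set up the torsion stand so that a colleague can tighten its front lock nut: first turn the tare knob on the grey housing until its pointer is at the red zero mark. Then reach down into the gap behind the dial bracket, grasp the hidden hexagonal bolt head, turn it against its spring until the needle on the front dial points straight up to its red zero mark, and keep it from turning back. Finish while still gripping the head there, with the tare knob still at zero, and leave the other things on the trolley where they stand.

Things in the scene. Friction and masses are not known exactly. Their poses are not given: they have to be found in the camera images.
- torsion_stand: The torsion stand, fixed: grey base plate 170x250x14 mm, blue U-bracket on its right, grey housing on its left. Origin on the trolley top under the stand; x points away from the robot (yaw up to 0.3 rad either way), y left, z up. The bolt's axis runs along the stand's x at y = -55 mm, 110 mm above the trolley. Gap between the bracket's plates: 60 mm, open above and sideways.
- dial (a point): Centre of the white dial on the front face of the bracket's front plate, on the bolt's axis (stand x -16, y -55 mm, 110 mm up). The plate is 8 mm thick, 68 mm wide, its top round with radius 34 mm about the axis. The black needle on the dial turns with the bolt; the red zero mark is straight above the centre. A brass nut and bolt end stick out 22 mm in front.
- rear_plate (a point): Point on the bolt's axis on the front face of the bracket's rear plate (stand x 52 mm, y -55 mm, 110 mm up), which bounds the gap behind. The plate is 8 mm thick, 56 mm wide, its top round with radius 28 mm about the axis.
- housing_top (a point): Centre of the top of the grey tare housing (stand x 10, y 75 mm, 54 mm above the trolley), 92 mm along the stand's x and 84 mm along y; it carries the tare knob and a white scale with a red zero mark at the far side.
- tare_knob (a joint): Angle of the tare knob about the vertical, rad: 0 when its white pointer is at the red zero mark (far side, along the stand's +x), growing anticlockwise seen from above; starts at 0.55 to 1.2, stops at -1.6 and 1.6. Light friction (0.04 N m); it stays where it is left.
- tare_knob_grip (a point): Point on the tare knob's axis in the middle of its grip (stand x 10, y 75 mm, 75.5 mm above the trolley). The grip is an upright black bar 46 mm long, 13 mm thick, its top 10 mm above this point, on a disc 50 mm across whose top is 14 mm below this point. The point's x lies along the bar to the pointer and turns with the knob.
- bolt_turn (a joint): Angle of the bolt about the stand's x, rad: 0 when the dial needle points straight up and two flats of the head are upright, facing the stand's +y and -y; positive leans needle and head to the right seen from the robot (to the stand's -y). A spring (0.35 N m/rad, 0.12 N m at zero) draws it to 0.35, with friction of 0.03 N m: left alone it rests at 0.26 to 0.44. Stops at -0.6 and 0.6.
- bolt_head: The bolt's steel hexagonal head in the gap behind the front plate, hidden from the front: 24 mm across flats, 28 mm across corners, 18 mm thick along the axis. Origin at its centre (stand x 22, y -55 mm, 110 mm above the trolley), midway between the plates. Axes turn with the bolt: x along the bolt away from the robot; two flats face its own +y and -y.
- beaker: Bystander: steel beaker with handle, 193 mm tall; loose; origin at the centre of its underside.
- brown_bottle: Bystander: brown glass bottle, blue cap, 155 mm tall; loose; origin at the centre of its underside.
- stain_jar: Bystander: clear jar, black lid, blue contents, 99 mm tall; loose; origin at the centre of its underside.
- strip_tub: Bystander: white tub, green band, turquoise lid, 99 mm tall; loose; origin at the centre of its underside.
- petri: Bystander: petri dish, 90 mm across, 16 mm tall; loose; origin at the centre of its underside.
- slide_box: Bystander: small white and teal carton, 36x90x59 mm; loose; origin at the centre of its underside.
- timer: Bystander: white timer with three buttons, 57x61x19 mm; loose; origin at the centre of its underside.
- tape: Bystander: roll of blue tape, 60 mm across, 18 mm tall; loose; origin at the centre of its underside.

How it is judged:
On the way, in this order (a step that is already met when the one before it is completed fails the run):
1. the tare knob's pointer is at zero (within 0.10 rad) (value of joint tare_knob between -0.1 and 0.1 rad), for 0.3 s.
2. the fingers grip the bolt head with the needle at zero (within 0.10 rad) (value of joint bolt_turn between -0.1 and 0.1 rad and contact force between the fingers and bolt_head above 15 N and distance between the grasp point and bolt_head below 0.03 m), for 0.3 s.
At the end, for the whole second after the job is handed in: The program has ended with the fingers still gripping the bolt head (more than 15 N of contact, TCP within 30 mm of the head's centre), the bolt within 0.10 rad of zero and not turning (under 0.15 rad/s), and the tare knob within 0.10 rad of zero (all of step 1 and all of step 2 and velocity of joint bolt_turn between -0.15 and 0.15 rad/s); the arm keeps its last pose, push and grip.
It fails at once if another thing on the trolley is moved more than 30 mm (distance of any of beaker, brown_bottle, stain_jar, strip_tub, petri, slide_box, timer, tape from where it was at the start of the episode above 0.03 m).
It also fails if it takes over 48 s, if anything falls off the work surface, if the arm or the gripper's body presses on something with over 40 N, if the wrist force passes 120 N, or if a joint passes its speed limit or range.

## Working session

There is one attempt and no reset: what is moved stays moved. The work goes in short steps, Python scripts to look and compute and a shell command to move; the robot and the scene stay as the last step left them, time stands still between calls to the robot, and variables do not carry over. Pictures are saved under pics/ and viewed, at most 10 in all, crops included, and the job is handed in when it is done.

```bash
ls; mkdir -p pics; python3 - <<'E'
from plant import manip
import cv2,numpy as np
for n in ["scene","top"]:
    p=manip.camera_params(n); print(n,p)
    cv2.imwrite(f"pics/{n}0.png",cv2.cvtColor(manip.grab_frame(n),cv2.COLOR_RGB2BGR))
print(manip.state())
E
```

```text
pics
plant.py
shift.py
scene {'intrinsics': array([[402.14570893,   0.        , 283.94323364],
       [  0.        , 402.14570893, 204.81551894],
       [  0.        ,   0.        ,   1.        ]]), 'xyz': array([0.20025305, 0.68575006, 0.68110198]), 'orientation': array([ 0.1008916 , -0.17978581,  0.87581396, -0.43640332])}
top {'intrinsics': array([[481.79138679,   0.        , 269.19274415],
       [  0.        , 481.79138679, 209.79201445],
       [  0.        ,   0.        ,   1.        ]]), 'xyz': array([ 0.42782216, -0.03137779,  1.18450839]), 'orientation': array([ 0.03224417, -0.69923945,  0.71357302, -0.02894897])}
{'time': 0.1, 'joint_pos': array([-1.33002833e+00,  5.32981890e-02,  1.61415356e+00, -2.19731679e-05,
        1.47596733e+00, -1.19027934e-01]), 'joint_vel': array([ 0.00053613, -0.00253556, -0.0035293 , -0.00036111, -0.00108982,
       -0.00037537]), 'joint_efforts': array([-4.18763348e-04, -3.94901741e+01, -3.71362603e+01, -1.56959745e-04,
        3.98219941e-03, -1.14616975e-05]), 'tool_pos': array([ 0.21990586, -0.58448004,  0.24888322]), 'tool_rot': array([-9.10859039e-04,  9.83861357e-01,  1.78930144e-01, -6.64691548e-05]), 'contact_force': array([0.1236155 , 0.67015085, 0.20318788]), 'ft_torque': array([ 0.03264114,  0.00849404, -0.00125051]), 'grasp_force': 0.0, 'gripper_width': 1.001001849563432}
```

View pics/top0.png

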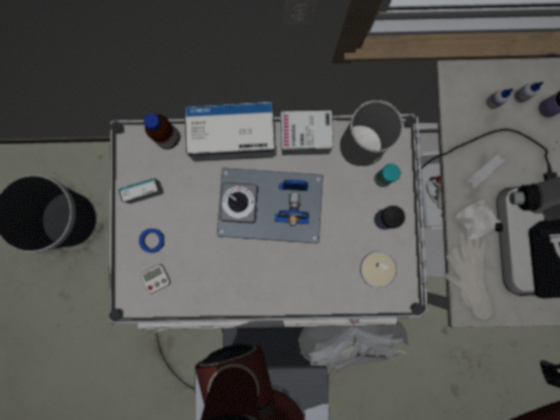

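View pics/scene0.png

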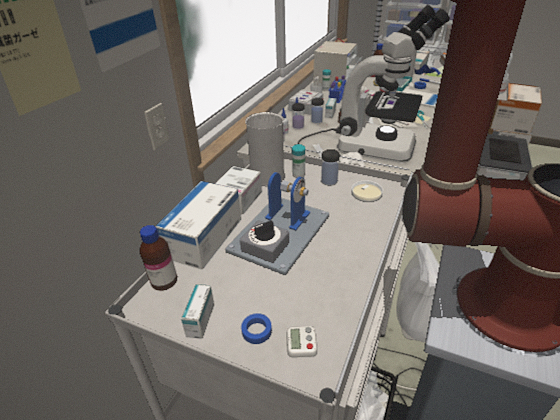

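Top view: base plate spans about (218..323, 168..243), the knob is at (238,202), and the bracket plates are at (294,184) and (292,217). The scene view confirms the layout. Next I'll zoom in and measure.

```bash
cat > h.py <<'E'
from plant import manip
import cv2,numpy as np
from scipy.spatial.transform import Rotation as R
def rot(q): return R.from_quat(np.roll(q,-1)).as_matrix()
def ray(P,u,v):
    d=rot(P["orientation"])@np.linalg.inv(P["intrinsics"])@[u,v,1]; return P["xyz"],d
def cast(P,u,v,z):
    o,d=ray(P,u,v); return o+d*(z-o[2])/d[2]
def proj(P,X):
    c=P["intrinsics"]@rot(P["orientation"]).T@(np.array(X)-P["xyz"]); return c[:2]/c[2]
E
python3 - <<'E'
from h import *
P=manip.camera_params("top")
im=cv2.imread("pics/top0.png")
hsv=cv2.cvtColor(im,cv2.COLOR_BGR2HSV)
print("plate hsv",hsv[230,250],"table",hsv[260,250],"blue",hsv[184,294])
c=im[160:250,210:330]; cv2.imwrite("pics/topc.png",cv2.resize(c,None,fx=6,fy=6,interpolation=cv2.INTER_CUBIC))
H,S,V=cv2.split(hsv); roi=np.zeros_like(S);roi[163:250,212:330]=1
m=((S>35)&(H>90)&(H<125)&(roi>0)).astype('uint8')
m=cv2.morphologyEx(m,cv2.MORPH_CLOSE,np.ones((5,5)))
cs,_=cv2.findContours(m,0,2); k=max(cs,key=cv2.contourArea)
r=cv2.minAreaRect(k); print(r); b=cv2.boxPoints(r)
print([cast(P,*p,0.014).round(4) for p in b])
E
```

```text
plate hsv [106  32 119] table [ 10   6 135] blue [108 216  52]
((292.5307922363281, 216.74618530273438), (20.465730667114258, 40.0632209777832), 82.87498474121094)
[array([ 0.5311, -0.0323,  0.014 ]), array([ 0.5413, -0.1295,  0.014 ]), array([ 0.4916, -0.1343,  0.014 ]), array([ 0.4814, -0.0375,  0.014 ])]
```

View pics/topc.png

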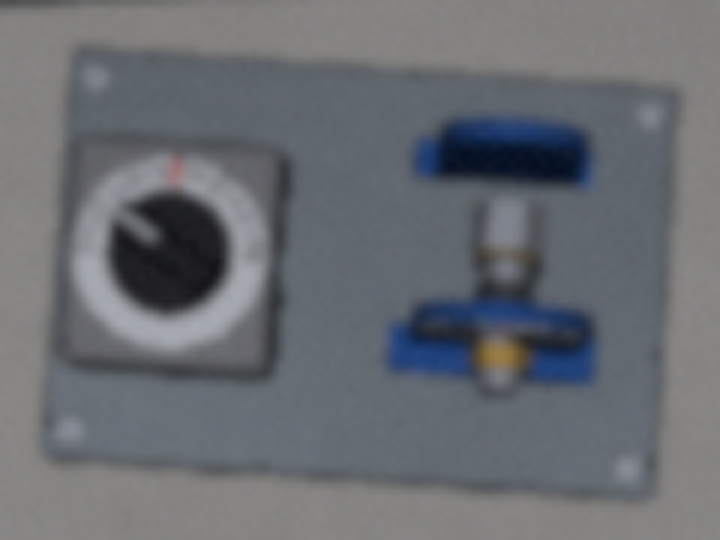

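The crop shows the plate corners at about (78,48), (680,92), (655,497) and (42,460). The knob pointer leans left of the red mark, the red mark is at (177,170), and the knob centre is near (168,252). The hex head shows at (508,228).

```bash
python3 - <<'E'
from h import *
P=manip.camera_params("top")
im=cv2.imread("pics/top0.png")
H,S,V=cv2.split(cv2.cvtColor(im,cv2.COLOR_BGR2HSV)); roi=np.zeros_like(S);roi[163:250,212:330]=1
m=((S>19)&(H>90)&(H<125)&(roi>0)).astype('uint8')
m=cv2.morphologyEx(m,cv2.MORPH_CLOSE,np.ones((9,9)));m=cv2.morphologyEx(m,cv2.MORPH_OPEN,np.ones((5,5)))
cs,_=cv2.findContours(m,0,2); k=cv2.convexHull(max(cs,key=cv2.contourArea))
W=np.array([cast(P,*p[0],0.014)[:2]*1000 for p in k],np.float32)
r=cv2.minAreaRect(W); print(r)
f=lambda x,y:(210+(x+.5)/6-.5,160+(y+.5)/6-.5)
C=[cast(P,*f(*p),.014) for p in [(78,48),(680,92),(655,497),(42,460)]]
print(np.round(C,4))
TL,TR,BR,BL=C
print("center",np.mean(C,0).round(4),"dims",[np.linalg.norm(a-b).round(4) for a,b in [(TL,TR),(BL,BR),(TL,BL),(TR,BR)]])
yl=TL-TR+BL-BR; xl=TL-BL+TR-BR
print("yaw y",np.arctan2(-yl[0],yl[1]),"x",np.arctan2(xl[1],xl[0]))
kc=cast(P,*f(168,252),.06)
red=cast(P,*f(177,170),.056); tip=cast(P,*f(118,208),.0855);ctr=cast(P,*f(168,252),.0855)
yaw=np.arctan2(xl[1],xl[0])
print("knobc",kc,ctr,"ptr angle",np.arctan2(*(tip-ctr)[[1,0]])-yaw, "red", np.arctan2(*(red-kc)[[1,0]])-yaw)
E
```

```text
((541.3622436523438, -28.28912353515625), (245.69992065429688, 166.26898193359375), 84.9936294555664)
[[ 0.636   0.0855  0.014 ]
 [ 0.6126 -0.1604  0.014 ]
 [ 0.4477 -0.1454  0.014 ]
 [ 0.4676  0.1021  0.014 ]]
center [ 0.5409 -0.0295  0.014 ] dims [np.float64(0.247), np.float64(0.2483), np.float64(0.1692), np.float64(0.1656)]
yaw y -0.08753278901188614 x -0.09434615344657457
knobc [0.54631914 0.04667644 0.06      ] [0.54363204 0.04490643 0.0855    ] ptr angle 0.9231906571538218 red -0.01897610236623458
```

```bash
r='[1,0.0405,-0.0368,-0.00675,0,0,0]';python3 shift.py '[[1,0.0405,-0.0368,-0.00675,0,0,0],[1,0.0405,-0.0368,-0.00675,0,0,0],[1,0.0405,-0.0368,-0.00675,0,0,0],[1,0.0405,-0.0368,-0.00675,0,0,0],[1,0.0405,-0.0368,-0.00675,0,0,0]]'
python3 shift.py '[[1,0.0405,-0.0368,-0.00675,0,0,0],[1,0.0405,-0.0368,-0.00675,0,0,0],[1,0.0405,-0.0368,-0.00675,0,0,0],[1,0.0405,-0.0368,-0.00675,0,0,0],[1,0.0405,-0.0368,-0.00675,0,0,0]]'
python3 shift.py '[[1,0.0405,-0.0368,-0.00675,0,0,0],[1,0.0405,-0.0368,-0.00675,0,0,0],[1,0,0,0,0,0,0],[1,0,0,0,0,0,0]]'
python3 - <<'E'
from h import *
P=manip.camera_params("wrist");print(P, rot(P["orientation"]))
s=manip.state();print(s["joint_pos"],s["time"],proj(P,[.545,.045,.0755]),proj(P,[.545,-.085,.11]))
cv2.imwrite("pics/w1.png",cv2.cvtColor(manip.grab_frame("wrist"),cv2.COLOR_RGB2BGR))
E
```

```text
time: 0.72
tool_pos: [0.3452, -0.3396, 0.2835]
tool_rot: [-0.0, 0.984, 0.179, -0.0]
contact_force: [1.6, -0.3, -0.1]
gripper_width: 0.998
grasp_force: 0.0
time: 1.35
tool_pos: [0.4699, -0.0961, 0.3173]
tool_rot: [-0.0, 0.984, 0.179, -0.0]
contact_force: [-0.0, 0.0, 0.3]
gripper_width: 0.998
grasp_force: 0.0
time: 1.85
tool_pos: [0.5191, -0.0006, 0.3303]
tool_rot: [0.0, 0.984, 0.179, -0.001]
contact_force: [0.6, 0.1, -0.8]
gripper_width: 1.001
grasp_force: 0.0
{'intrinsics': array([[302.89189204,   0.        , 282.7390125 ],
       [  0.        , 302.89189204, 209.10051338],
       [  0.        ,   0.        ,   1.        ]]), 'xyz': array([0.59280629, 0.02724934, 0.45401575]), 'orientation': array([ 0.12847506,  0.81244356, -0.56168124, -0.08912803])} [[ 3.53140765e-01 -8.89767154e-01 -2.89147042e-01]
 [-9.35570067e-01 -3.36016696e-01 -1.08634382e-01]
 [-4.98928845e-04  3.08880547e-01 -9.51100709e-01]]
[-1.44360077e-01 -2.37141682e-01  1.75180279e+00 -5.17820170e-04
  1.62818496e+00  1.06615068e+00] 1.85 [255.61771672 143.66485206] [358.46517076 186.79966072]
```

View pics/w1.png

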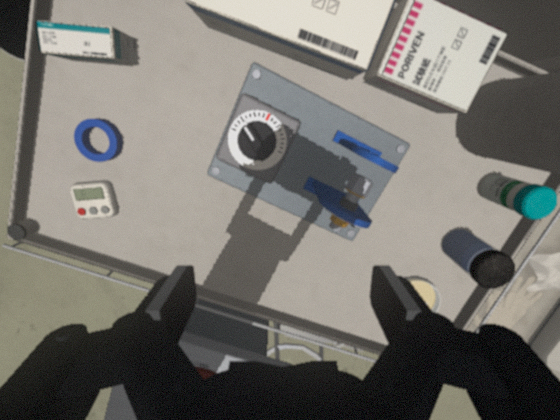

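The wrist view shows the plate corners at about (251,62), (411,147), (355,241) and (208,175), the white scale centred at (257,139), and the plate tops at (365,150) and (340,202). I'll zoom in and measure.

```bash
python3 - <<'E'
from h import *
P=manip.camera_params("wrist"); im=cv2.imread("pics/w1.png")
c=im[55:250,200:420]; cv2.imwrite("pics/w1c.png",cv2.resize(c,None,fx=3.5,fy=3,interpolation=cv2.INTER_CUBIC) if 0 else cv2.resize(c,None,fx=3,fy=3,interpolation=cv2.INTER_CUBIC))
C=[cast(P,*p,.014) for p in [(251,62),(411,147),(355,241),(208,175)]]
TL,TR,BR,BL=C; print("centre",np.mean(C,0).round(4),[np.linalg.norm(a-b).round(4) for a,b in [(TL,TR),(BL,BR),(TL,BL),(TR,BR)]])
xl=TL-BL+TR-BR; yl=TL-TR+BL-BR; print("yaw",np.arctan2(xl[1],xl[0]),np.arctan2(-yl[0],yl[1]))
hsv=cv2.cvtColor(im,cv2.COLOR_BGR2HSV);H,S,V=cv2.split(hsv)
roi=np.zeros_like(V);cv2.circle(roi,(257,139),36,1,-1)
w=((V>165)&(S<40)&(roi>0)).astype('uint8')
cs,_=cv2.findContours(w,0,2);k=cv2.convexHull(max(cs,key=cv2.contourArea))
e=cv2.fitEllipse(k);print("ring",e,cast(P,*e[0],.055).round(4))
r=((S>90)&((H<12)|(H>168))&(roi>0));v,u=np.nonzero(r);print("red",u.mean(),v.mean(),len(u),cast(P,u.mean(),v.mean(),.055).round(4))
b=((V<50)&(roi>0)&(np.hypot(*(np.indices(V.shape)[::-1]-np.array(e[0])[:,None,None]))<22));v,u=np.nonzero(b);print("black",u.mean(),v.mean())
E
```

```text
centre [ 0.5414 -0.0314  0.014 ] [np.float64(0.2512), np.float64(0.2481), np.float64(0.1659), np.float64(0.1621)]
yaw -0.07328357019785149 -0.08853043787316318
ring ((253.78591918945312, 136.38722229003906), (51.674869537353516, 58.826316833496094), 38.16860580444336) [0.5502 0.0506 0.055 ]
red 267.5 116.5 12 [0.5795 0.0424 0.055 ]
black 266.09022556390977 146.2781954887218
```

View pics/w1c.png

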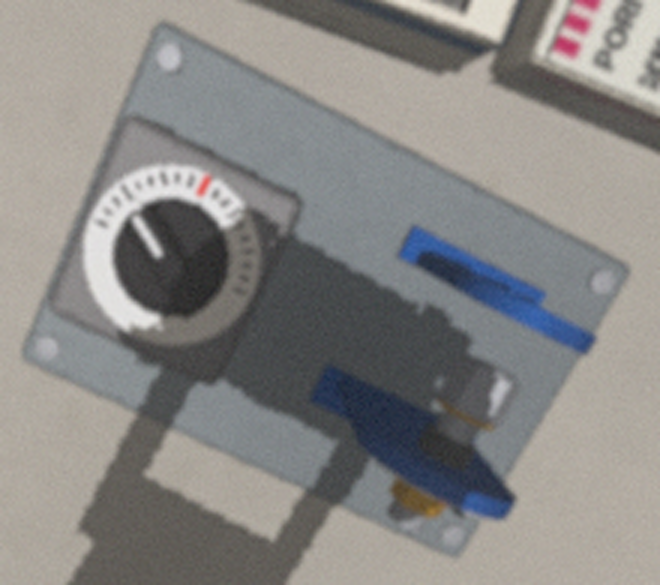

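Crop: the scale is centred near (172,252), the red mark is at (205,186), and the pointer runs from (160,256) to (133,215). The head is at (480,395).

```bash
python3 - <<'E'
from h import *
P=manip.camera_params("wrist")
f=lambda x,y:(200+(x+.5)/3-.5,55+(y+.5)/3-.5)
g=lambda x,y,z:cast(P,*f(x,y),z)
c=g(172,253,.055);c2=g(172,258,.0615);print("centres",c,c2)
r=g(205,186,.055);print("red ang",np.arctan2(*(r-c)[[1,0]]))
a,b=g(160,256,.0855),g(133,215,.0855);print("ptr ang",np.arctan2(*(b-a)[[1,0]]),a,b)
h=np.array([g(x,y,.054) for x,y in [(128,117),(300,192),(218,380),(50,305)]]);print("housing",h.mean(0))
O=h.mean(0)
# rays for head: two-view estimate with top cam
Q=manip.camera_params("top");o1,d1=ray(P,*f(470,400));o2,d2=ray(Q,210+508/6,160+228/6)
A=np.c_[d1,-d2];t=np.linalg.lstsq(A,o2-o1,rcond=None)[0];print("head",o1+t[0]*d1,o2+t[1]*d2)
for y in(-.08,-.09):
  Rz=R.from_euler('z',y).as_matrix()
  k=(c+O)[:2]/2; o=np.r_[k,0]-Rz@[.01,.075,0]; print(y,"origin",o,"head",o+Rz@[.022,-.055,.11])
E
```

```text
centres [0.5485954  0.04567274 0.055     ] [0.54735793 0.04468468 0.0615    ]
red ang -0.1275629170385111
ptr ang 0.9308060645728191 [0.54918762 0.04829421 0.0855    ] [0.56034649 0.06328202 0.0855    ]
housing [0.54919619 0.0451445  0.054     ]
head [ 0.54333789 -0.08227156  0.11490716] [ 0.54590036 -0.08469037  0.11531075]
-0.08 origin [ 0.53293418 -0.02855236  0.        ] head [ 0.55046851 -0.08513458  0.11      ]
-0.09 origin [ 0.53219538 -0.02838905  0.        ] head [ 0.54916302 -0.08514378  0.11      ]
```

```bash
python3 shift.py '[[1,0,0,0,0,0,-0.18],[1,0,0,0,0,0,-0.18],[1,0,0,0,0,0,-0.18],[1,0.0537,-0.0056,0,0,0,0],[1,0,0,0.04,0,0,0]]'
python3 shift.py '[[1,0,0,0.05,0,0,0],[1,0,0,0.05,0,0,0],[1,0,0,0.05,0,0,0],[1,0,0,0.02,0,0,0],[1,0,0,0,0,0,0]]'
python3 - <<'E'
from h import *
cv2.imwrite("pics/w2.png",cv2.cvtColor(manip.grab_frame("wrist"),cv2.COLOR_RGB2BGR))
E
```

```text
time: 2.52
tool_pos: [0.5508, 0.0451, 0.2943]
tool_rot: [0.002, 0.9, 0.435, 0.003]
contact_force: [0.7, 0.0, -0.2]
gripper_width: 0.998
grasp_force: 0.0
time: 3.15
tool_pos: [0.5476, 0.0442, 0.12]
tool_rot: [-0.001, 0.901, 0.434, -0.001]
contact_force: [0.6, -0.6, 0.1]
gripper_width: 1.0
grasp_force: 0.0
```

View pics/w2.png

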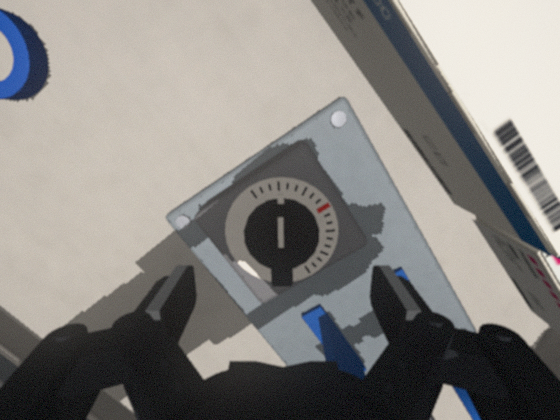

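The bar and pointer stand vertical at column 281, aligned with the tool. The red mark is at (322,208). I'll refine the yaw and grip.

```bash
python3 - <<'E'
from h import *
P=manip.camera_params("wrist"); im=cv2.imread("pics/w2.png")
H,S,V=cv2.split(cv2.cvtColor(im,cv2.COLOR_BGR2HSV))
m=(S>90)&((H<12)|(H>168));m[:190]=0;m[230:]=0;m[:,:300]=0;m[:,345:]=0
v,u=np.nonzero(m);r=cast(P,u.mean(),v.mean(),.055)
G=cv2.inRange(im,(120,120,120),(190,190,190));
L,Rr=cast(P,225.5,230,.055),cast(P,338.5,228,.055)
print(u.mean(),v.mean(),r,L,Rr,(L+Rr)/2)
C=np.array([cast(P,*p,.054) for p in [(308,141),(368,235)]]);print("housing far corners TL,TR?",C)
p=[cast(P,*q,.014) for q in [(343,97),(168,216)]];d=p[0]-p[1];print("left edge",p,np.arctan2(d[1],d[0]))
for k in[(.548,.045),(.550,.045),(.548,.047)]:print(np.arctan2(r[1]-k[1],r[0]-k[0]))
E
python3 shift.py '[[1,0,0,0.02,0,0,0],[1,0,0,0.013,0,0,0],[0,0,0,0,0,0,0],[0,0,0,0,0,0,0],[0,0,0,0,0,0,0]]'
python3 shift.py '[[0,0,0,0,0,0,0],[0,0,0,0,0,0,0]]'
```

```text
322.58730158730157 207.74603174603175 [0.58076372 0.04213278 0.055     ] [0.51996014 0.07025309 0.055     ] [0.58070438 0.0238428  0.055     ] [0.55033226 0.04704795 0.055     ]
housing far corners TL,TR? [[0.59924545 0.08254471 0.054     ]
 [0.5934544  0.00664995 0.054     ]]
left edge [array([0.63788624, 0.0867629 , 0.014     ]), array([0.47490129, 0.10066594, 0.014     ])] -0.08509660116125482
-0.0872897096258035
-0.09293292714963716
-0.1474766660622043
time: 3.82
tool_pos: [0.5489, 0.045, 0.0886]
tool_rot: [0.0, 0.9, 0.435, 0.001]
contact_force: [-0.3, 0.2, 0.1]
gripper_width: 0.378
grasp_force: 0.0
time: 4.08
tool_pos: [0.5478, 0.046, 0.0888]
tool_rot: [-0.001, 0.9, 0.435, -0.001]
contact_force: [-4.8, 3.1, 5.9]
gripper_width: 0.13
grasp_force: 60.2
```

```bash
python3 shift.py '[[0,0,0,0,0,0,0.165],[0,0,0,0,0,0,0.165],[0,0,0,0,0,0,0.165],[0,0,0,0,0,0,0.165],[0,0,0,0,0,0,0.165]]'
python3 shift.py '[[0,0,0,0,0,0,0.165],[0,0,0,0,0,0,0],[0,0,0,0,0,0,0],[0,0,0,0,0,0,0],[0,0,0,0,0,0,0]]'
python3 shift.py '[[0.5,0,0,0,0,0,0],[0.6,0,0,0,0,0,0],[1,0,0,0,0,0,0]]'
python3 shift.py '[[1,0,0,-0.04,0,0,0],[1,0,0,-0.05,0,0,0],[1,0,0,-0.05,0,0,0],[1,0,0,-0.05,0,0,0],[1,0,0,0,0,0,0]]'
python3 - <<'E'
from h import *
P=manip.camera_params("wrist"); print(manip.state()["joint_pos"])
cv2.imwrite("pics/w3.png",cv2.cvtColor(manip.grab_frame("wrist"),cv2.COLOR_RGB2BGR))
np.savez("pics/w3.npz",**P)
E
```

```text
time: 4.7
tool_pos: [0.548, 0.0457, 0.0889]
tool_rot: [-0.001, 0.999, 0.035, -0.001]
contact_force: [-4.0, 2.2, 6.0]
gripper_width: 0.131
grasp_force: 60.1
time: 5.32
tool_pos: [0.5479, 0.0456, 0.0888]
tool_rot: [-0.0, 0.999, -0.045, -0.001]
contact_force: [-4.6, 1.6, 5.4]
gripper_width: 0.131
grasp_force: 60.1
time: 5.7
tool_pos: [0.5486, 0.0449, 0.088]
tool_rot: [0.0, 0.999, -0.045, 0.0]
contact_force: [0.6, -0.3, 0.5]
gripper_width: 0.765
grasp_force: 0.0
time: 6.32
tool_pos: [0.551, 0.0449, 0.2843]
tool_rot: [0.0, 0.999, -0.045, 0.005]
contact_force: [0.2, 0.4, -0.4]
gripper_width: 0.996
grasp_force: 0.0
[-5.33981730e-02 -1.44996636e-01  1.74723440e+00 -1.91289718e-05
  1.52852171e+00  1.60767028e+00]
```

View pics/w3.png

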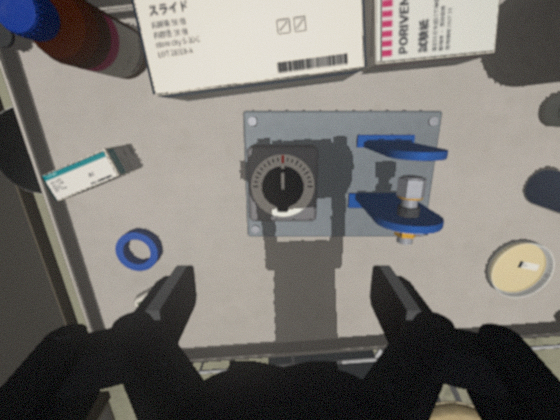

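The pointer is now at the red mark, near (283,160), and the plate edges run level, so the yaw is right. The head is at (411,190). I'll check the predicted head position and the beaker, then work out the approach.

```bash
python3 - <<'E'
from h import *
P=manip.camera_params("wrist");Q=manip.camera_params("top")
hd=np.array([.5488,-.0851,.110]);Rs=R.from_euler('z',-.09).as_matrix()
for a in(.3,.4):
  Rb=Rs@R.from_euler('x',a).as_matrix()
  for n in range(2): print(a,[proj(P,hd+Rb@[x,14*np.sin(t)/1000,14*np.cos(t)/1000]).round(0) for x in(-.009,.009) for t in(-np.pi/6,np.pi/6)][0:4]) if n==0 else 0
print("dial top",proj(P,hd+Rs@[-.038,0,.034]),"rear top",proj(P,hd+Rs@[.03,0,.028]))
print("beaker rim",cast(Q,376,128,.193),cast(Q,350,128,.193))
s=manip.state();T=rot(s["tool_rot"]);T2=T@R.from_euler('x',.30).as_matrix()
p=s["tool_pos"];pre=hd-T2[:,2]*.10
print("shift in tilted axes to pre",T2.T@(pre-p),"untilted",T.T@(pre-p),pre)
im=cv2.imread("pics/w3.png")[135:255,345:455];cv2.imwrite("pics/w3c.png",cv2.resize(im,None,fx=5,fy=5,interpolation=cv2.INTER_CUBIC))
E
```

```text
0.3 [array([426., 195.]), array([414., 196.]), array([429., 177.]), array([417., 178.])]
0.4 [array([427., 195.]), array([416., 196.]), array([429., 176.]), array([418., 178.])]
dial top [422.61117588 231.99899618] rear top [430.46245604 157.34999431]
beaker rim [ 0.68119997 -0.25467207  0.193     ] [ 0.68236883 -0.20029184  0.193     ]
shift in tilted axes to pre [0.00994446 0.17428395 0.0250139 ] untilted [0.00994446 0.1591077  0.07540112] [ 0.54562136 -0.11449783  0.20552834]
```

View pics/w3c.png

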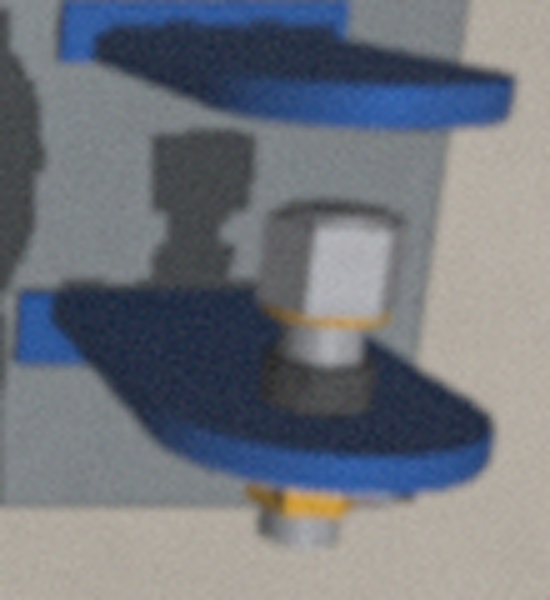

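The head spans px (397..426, 176..199), which agrees with the predicted centre. Its facets imply a lean of about 0.4 rad. I'll use a tilt of 0.36.

```bash
python3 - <<'E'
from h import *
P=manip.camera_params("wrist");hd=np.array([.5488,-.0851,.110]);print(proj(P,hd))
s=manip.state();T=rot(s["tool_rot"]);T2=T@R.from_euler('x',.36).as_matrix()
pre=hd-T2[:,2]*.10
print(T.T@(pre-s["tool_pos"]),pre)
E
```

```text
[412.93036599 183.70054274]
[0.00994446 0.1647831  0.07734509] [ 0.54512025 -0.12015081  0.20358365]
```

```bash
python3 shift.py '[[1,0.004,0.055,0.01,0,0,0],[1,0.004,0.055,0.027,0,0,0],[1,0,0.055,0.04,0,0,0],[1,0,0,0,0.18,0,0],[1,0,0,0,0.18,0,0]]'
python3 shift.py '[[1,0,0,0,0,0,0],[1,0,0,0,0,0,0]]'
python3 - <<'E'
from h import *
P=manip.camera_params("wrist");hd=np.array([.5475,-.0851,.110]);s=manip.state();T=rot(s["tool_rot"])
print("to go",T.T@(hd-s["tool_pos"]),"headpx",proj(P,hd),s["joint_pos"])
cv2.imwrite("pics/w4.png",cv2.cvtColor(manip.grab_frame("wrist"),cv2.COLOR_RGB2BGR))
E
```

```text
time: 7.0
tool_pos: [0.5409, -0.1154, 0.2021]
tool_rot: [-0.182, 0.982, -0.045, 0.007]
contact_force: [0.2, 0.1, 0.0]
gripper_width: 0.998
grasp_force: 0.0
time: 7.25
tool_pos: [0.5414, -0.1152, 0.203]
tool_rot: [-0.178, 0.983, -0.045, 0.007]
contact_force: [0.6, 0.6, -0.1]
gripper_width: 1.003
grasp_force: 0.0
to go [0.00353233 0.00408838 0.09781797] headpx [288.12836752 213.22992715] [-0.49933343 -0.02469759  1.79916945  0.32795123  1.52004235  1.11998977]
```

View pics/w4.png

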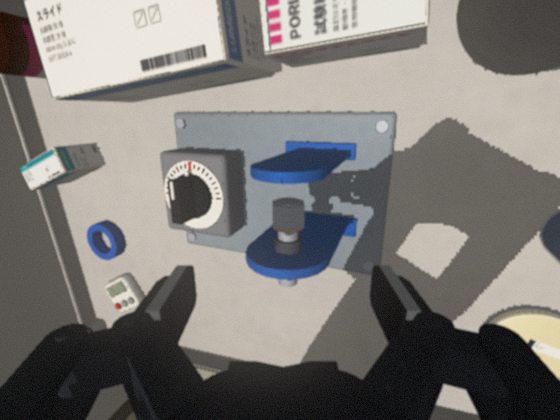

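The head is centred at (288,214), and the prediction was (288,213). I'm descending.

```bash
python3 shift.py '[[1,0.0035,0.004,0.02,0,0,0],[1,0,0,0.02,0,0,0],[1,0,0,0.02,0,0,0],[1,0,0,0.02,0,0,0],[1,0,0,0.015,0,0,0]]'
python3 shift.py '[[0,0,0,0,0,0,0],[0,0,0,0,0,0,0],[0,0,0,0,0,0,0],[0,0,0,0,0,0,0],[0,0,0,0,0,0,0]]'
python3 - <<'E'
from h import *
hd=np.array([.5475,-.0851,.110]);s=manip.state();T=rot(s["tool_rot"])
print("to go",T.T@(hd-s["tool_pos"]),s["ft_torque"],s["contact_force"],R.from_matrix(T).as_euler('zyx'))
E
```

```text
time: 7.92
tool_pos: [0.5476, -0.0854, 0.1121]
tool_rot: [-0.179, 0.983, -0.044, 0.007]
contact_force: [-0.6, 0.5, 0.2]
gripper_width: 1.001
grasp_force: 0.0
time: 8.55
tool_pos: [0.5487, -0.0868, 0.1151]
tool_rot: [-0.178, 0.983, -0.044, 0.009]
contact_force: [-2.0, -0.7, 5.2]
gripper_width: 0.266
grasp_force: 60.1
to go [-0.00138924  0.00028938  0.00535369] [-0.09779583  0.2308949   0.03829294] [-1.97750176 -0.65128349  5.2414436 ] [ 0.08408317  0.03331472 -2.78372714]
```

```bash
python3 shift.py '[[0,0,0,0,-0.09,0,0],[0,0,0,0,-0.09,0,0],[0,0,0,0,-0.09,0,0],[0,0,0,0,-0.09,0,0],[0,0,0,0,0,0,0]]'
python3 shift.py '[[0,0,0,0,0,0,0],[0,0,0,0,0,0,0],[0,0,0,0,0,0,0],[0,0,0,0,0,0,0]]'
python3 - <<'E'
from h import *
s=manip.state();T=rot(s["tool_rot"])
print(s["ft_torque"],s["contact_force"],R.from_matrix(T).as_euler('zyx'),T.round(3))
Q=manip.camera_params("scene");print(proj(Q,[.51,-.08,.11]))
a=cv2.cvtColor(manip.grab_frame("wrist"),cv2.COLOR_RGB2BGR);b=cv2.cvtColor(manip.grab_frame("scene"),cv2.COLOR_RGB2BGR)
b=cv2.resize(b[150:260,220:360],(534,420),interpolation=cv2.INTER_CUBIC)
cv2.imwrite("pics/f.png",cv2.resize(np.hstack([a,b]),(800,307)))
cv2.imwrite("pics/f2.png",b)
E
```

```text
time: 9.18
tool_pos: [0.5489, -0.085, 0.1155]
tool_rot: [-0.0, 0.999, -0.044, 0.001]
contact_force: [-1.6, 3.3, 6.8]
gripper_width: 0.266
grasp_force: 60.8
time: 9.68
tool_pos: [0.5489, -0.085, 0.1155]
tool_rot: [-0.001, 0.999, -0.045, 0.001]
contact_force: [-1.3, 5.0, 6.3]
gripper_width: 0.262
grasp_force: 60.9
[0.89608955 0.23784168 0.01040426] [-1.26219583  5.01655455  6.34823886] [ 9.02214853e-02  1.87964789e-03 -3.13871210e+00] [[ 0.996 -0.09   0.002]
 [-0.09  -0.996  0.003]
 [ 0.002 -0.003 -1.   ]]
[298.56910392 189.75101975]
```

View pics/f.png

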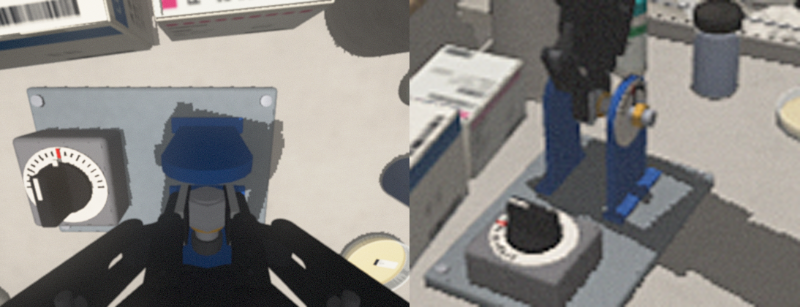

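The fingers hold the head, and the knob pointer is in line with the stand. I've used all 10 picture views, so I'll check the needle numerically from the scene camera, before and after the turn.

```bash
python3 - <<'E'
from h import *
Q=manip.camera_params("scene");Rs=R.from_euler('z',-.09).as_matrix();o=np.array([.5475,-.0851,.11])+Rs@[-.0385,0,0]
now=cv2.cvtColor(manip.grab_frame("scene"),cv2.COLOR_RGB2GRAY);old=cv2.imread("pics/scene0.png",0)
A=np.arange(-1.2,1.21,.15)
for nm,im in(("old",old),("now",now)):
  print(nm)
  for r in(.016,.02,.024):
    p=np.array([proj(Q,o+Rs@[0,-r*np.sin(a),r*np.cos(a)]) for a in A],np.float32)
    print(r,cv2.remap(im,p[:,:1],p[:,1:],1).ravel())
print(A.round(2)); print(p[[0,8,16]])
s=manip.state();print(s["grasp_force"],s["gripper_width"])
E
```

```text
old
0.016 [ 94  95 101  97  95  95  97 102 101  98 103  93  83  78  79  82  81]
0.02 [100  88  93  94  83  94  81  82  78  87  81  71  65  64  65  79  94]
0.024 [111 101  96 113 100 106  82  90  94  75  69  66  56  50  43  43  68]
now
0.016 [ 94  94 101  93  97  97  95  90  81  66  55  67  80  89  97 103 108]
0.02 [ 98  89  96  94  84  95  82  76  66  54  51  59  67  88 105 104 107]
0.024 [106  98 100 110 100 108  83  91  90  71  66  61  54  49  42  48  77]
[-1.2  -1.05 -0.9  -0.75 -0.6  -0.45 -0.3  -0.15 -0.    0.15  0.3   0.45
  0.6   0.75  0.9   1.05  1.2 ]
[[294.95496 191.17139]
 [299.15735 181.44379]
 [303.19635 182.1549 ]]
60.89550522621721 0.2644612519298052
```

```bash
python3 -c "
from plant import manip
print(manip.job_done())"
```

```text
the job is handed in; nothing more can be done
None
```

I handed the job in with the tare knob at its red zero mark and the gripper still holding the bolt head at about 61 N, turned back to zero. The bolt angle rests on the gripper's pose: the scene camera shows the needle moved back by roughly the expected 0.4 rad, but is too coarse to confirm the 0.10 rad tolerance.

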